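Lock the brush heads on their spindle with a linchpin

ROBOT

A 6-joint arm with a two-finger parallel gripper is mounted at the origin on the work surface. World frame = base frame: x ahead of the robot, y to its left, z up, the work surface at z = 0. Lengths are in m, angles in rad, forces in N, time in s.
With the tool pointing down it reaches from about 0.375 to 0.925 m from the base axis. Payload 5.7 kg.
Tool frame: the origin (TCP) lies midway between the tips of the shut fingers; the grasp point (between the pads) lies 19 mm behind it; z points along the fingers, y is the line along which they close (so a half turn about z gives the same grasp; the last joint's range is limited). The gripper opens to 88 mm and grips with 3 to 60 N. Pads are 20 mm wide; open, the fingers measure 115 mm over their backs; the gripper's body (75 mm by 178 mm) begins 61 mm behind the grasp point.
Start: joints at [-1.293, 0.359, 1.51, -0, 1.272, -0.115], TCP at [0.23, -0.554, 0.223] pointing down, gripper open.
Joint ranges: [-2.97, 2.97], [-1.01, 2.36], [0.21, 2.38], [-0.96, 4.11], [0.2, 2.71], [-2.98, 2.98]. Speed limits (rad/s): [2.39, 2.39, 3.14, 3.14, 3.14, 3.14].

INTERFACE

Orientations are given as a unit quaternion [x, y, z, w].
In Python, from workcell import arm gives the robot as it stands.
- The arm moves only by the shell command python3 -m inch 'ROWS' [FORCE]. ROWS is rows parted by semicolons, their numbers by spaces, 1 to 20 of them, each of 7 numbers: a rotation vector rx, ry, rz in rad, then dx, dy, dz in m, then the finger opening in m; each row shifts and turns the commanded pose from where the row before left it, along the tool's axes as they then stand; what a row does not reach is not made up. A row lasts 1/8 s, in which the tool goes at most 0.0625 m and 0.188 rad, less where a joint would pass 70% of its speed; a pose out of reach is approached as far as the arm can. The fingers move at their own pace and stop on an object; FORCE is the grip in N (left out, the last holds). Time passes only in rows, so rows that do not move let the fingers close. It prints the time, the measured TCP pose, the force, the opening and the grip force at its end.
- arm.get_obs(): the state, without advancing time (a new reading comes with each control period).
- arm.get_image(name): name is "side" or "top" or "wrist"; returns the picture (480x640x3 uint8, blue, green, red); there is no depth.
- arm.camera_model(name): a dict with "fov_y" (degrees; the focal length in pixels is half the picture's height over the tangent of half this angle, whatever the lens; pixels are square), "cx", "cy" (the principal point, pixels), "R" (3x3) and "t" (3): a world point X has camera coordinates R X + t; the wrist camera has in their place "tool_from_camera" (4x4, takes a point from camera to tool coordinates, whose origin is the TCP and whose axes are the flange's). Camera axes: x right, y down, z forward; pixel columns grow to the right and rows downward; lengths in m; the calibration is good to about 2 mm. A picture is of the moment at which its call begins: read the wrist's pose just before it. camera_model takes no time and is no camera call.
- arm.hand_in(): hands the job in; it is judged then, once.
Trained networks look in the newest picture that a camera, given by its name, has taken for a name from the list of things; names that differ only in an ending like _2 or _b are one class to them, and where a whole thing is asked for, a point or a joint stands for the part that bears it (a point fixed in the world has none). Each returns a list of dicts, best first, with "p" (0 to 1); they miss things now and then, are a little off and sometimes report something else, mostly with a low value. They report only what shows in the picture. A call takes as long as a camera call.
- arm.recognise(camera, thing): "location" ([x, y, z] in m, in world coordinates, good to about 4 mm: the middle of the surface that is visible of it).
- arm.regions_of(camera, thing): "region" (480x640 bool, what is visible of it).
- arm.tip_of(camera, thing): "location" ([x, y, z] in m, in world coordinates, good to about 4 mm: a listed point, or the origin of a listed thing).
The state is a dict: "time_s": time; "qpos": joint angles; "qd": joint speeds; "effort": joint torques, N m; "eef_pos": TCP position; "eef_rot": TCP orientation; "contact_force": force on the tool from outside, world axes, zero at the start; "wrist_torque": the same for the moment, N m; "gripper_width": finger opening in m; "gripper_force": force on a finger pad.
Only numpy, scipy, OpenCV 4.12 (cv2) and the standard library are available. Lean on these libraries where they do the work, as an engineer would, in place of code of your own. Each camera call takes 0.05 s, during which the arm holds its last target. There are 200 camera calls.

TASK

Lock the two orange brush heads on their upright storage spindle: pick up the linchpin, push its stem straight through the spindle's cross-hole from the near side (feel for the hole: the spindle's height is set by hand) until the red head's shoulder sits fully home against the spindle, and then swing the sprung ring up, over the spindle's top and down past the pin's end until it snaps shut level. Do it gently, without forcing anything against the spindle, let go, and leave the brush heads and everything else on the shelf where they are.

Things in the scene. Friction and masses are not known exactly. Their poses are not given: they have to be found in the camera images.
- pin: Loose linchpin, about 0.17 kg, lying flat, ring open. Origin: on its underside at the shoulder (front face of the red head), mid-width; x along the steel stem to the tip, z up. Stem: square 10 x 10 mm bar, z 0 to 10 mm, x 0 to 38 mm, the last 2 mm domed. Red head: x -38 to 0, 20 mm wide in y, z 0 to 20 mm; grip it across its width, pads centred near x -13 mm (ring arms at x -31 mm).
- ring (a joint): The pin's steel ring, an oblong loop turning about the pin's y axis. Rad: 0 = open, leaning back behind the head 60 degrees above level; 0.52 = upright; 2.09 = shut, level, round the spindle, far bar past the tip (stop 2.13). A spring swings it back open if let go early; it resists up to about 5 N at the far bar until 1.43 (38 degrees above level), then snaps it shut (over 1.9).
- ring_hinge (a point): The ring's hinge axis, mid-width: at x -31 mm, z 8 mm in the pin's frame. Axes as the pin's. The ring is 54 mm wide over all; its sides are 6 mm thick.
- ring_bar (a point): Centre of the ring's far bar (8 mm thick, 24 mm long, parallel to the pin's y), 76 mm from the hinge axis. Moves with the ring.
- stand: Fixed stand, origin under its centre, z up: a grey round foot 124 mm wide, 24 mm high, and an upright aluminium spindle on its axis, 24 mm thick in x, 30 mm wide in y, flat top. A square 12 mm through-hole runs along x, mid-width, its centre 18 mm below the top. The top is set by hand 119 to 155 mm above the shelf, not known from this pose: touch or look.
- stand_top (a point): A point fixed to the stand on its axis, 84 mm above the shelf: the level of the upper brush head's top. Above it rises the bare spindle end. The pin enters from the stand's -x side with its stem along the stand's +x; home, its shoulder lies on the spindle face at x -12 mm and its underside about 24 mm below the spindle's top. Spindle and stand do not give.
- head_a: Lower orange brush head on the spindle, a ring 90 mm across, 30 mm high, 42 mm bore. Origin: centre of its underside. Leave alone.
- head_b: Upper orange brush head on the spindle, same size, stacked on head_a. Leave alone.
- spare_head: A spare brush head lying on the shelf, same size. Origin: centre of its underside. Leave alone.
- scrubber: Teal battery spin scrubber with a black press button, lying along its y axis, about 300 mm long, 64 mm wide, 62 mm high. Origin: underside, near its middle. Leave alone.
- squeegee: Small squeegee lying flat, 165 mm wide, 180 mm long, 20 mm high. Origin: underside, in its grip. Leave alone.
- spray: Green bottle, 72 mm across, 190 mm high. Origin: centre of its underside. Leave alone.
- bin: Grey lidded bin with a flip-top lid, 200 x 220 mm, 150 mm high, fixed. Origin: centre of its underside. Leave alone.

How it is judged:
By the outcome, as a careful person would: the job done as asked, in the order asked, and still so for the second after the job is handed in, with the robot touching nothing.
It also fails if it takes over 72 s, if anything falls off the work surface, if the arm or the gripper's body presses on something with over 40 N, if the wrist force passes 120 N, or if a joint passes its speed limit or range.

## Working session

There is one attempt and no reset: what is moved stays moved. The work goes in short steps, Python scripts to look and compute and a shell command to move; the robot and the scene stay as the last step left them, time stands still between calls to the robot, and variables do not carry over. Pictures are saved under pics/ and viewed, at most 14 in all, crops included, and the job is handed in when it is done.

```bash
ls; mkdir -p pics
cat > h.py <<'E'
import numpy as np, cv2
from workcell import arm
from scipy.spatial.transform import Rotation as R
def cam(n):
    c=arm.camera_model(n); f=240/np.tan(np.radians(c["fov_y"])/2)
    if n=="wrist":
        o=arm.get_obs(); T=np.array(c["tool_from_camera"]); Q=R.from_quat(o["eef_rot"]).as_matrix()
        Rw=Q@T[:3,:3]; C=Q@T[:3,3]+o["eef_pos"]
    else:
        Rw=np.array(c["R"]).T; C=-Rw@np.array(c["t"])
    return f,c["cx"],c["cy"],Rw,C
def ray(n,u,v):
    f,cx,cy,Rw,C=cam(n); d=Rw@np.array([(u-cx)/f,(v-cy)/f,1]); return C,d/np.linalg.norm(d)
def onplane(n,u,v,z):
    C,d=ray(n,u,v); return C+d*(z-C[2])/d[2]
def proj(n,X):
    f,cx,cy,Rw,C=cam(n); p=Rw.T@(np.array(X)-C); return f*p[0]/p[2]+cx,f*p[1]/p[2]+cy
def tri(a,b):
    A=np.zeros((3,3));q=np.zeros(3)
    for C,d in (a,b):
        M=np.eye(3)-np.outer(d,d);A+=M;q+=M@C
    X=np.linalg.solve(A,q); return X,[np.linalg.norm((np.eye(3)-np.outer(d,d))@(X-C)) for C,d in (a,b)]
E
python3 - <<'E'
from h import *
np.set_printoptions(precision=4,suppress=True)
for n in("side","top"):
    im=arm.get_image(n); cv2.imwrite(f"pics/{n}0.png",im)
    for t in("pin","ring_hinge","ring_bar","stand","stand_top"):
        for r in arm.tip_of(n,t)[:1]: print(n,t,np.round(r["p"],2),np.round(r["location"],4))
    f,cx,cy,Rw,C=cam(n); print(n,f,cx,cy,C,Rw[:,2])
print(arm.get_obs())
E
```

```text
pics
side pin 0.87 [ 0.5837 -0.1713 -0.0062]
side ring_hinge 0.89 [ 0.5529 -0.1798  0.0078]
side ring_bar 0.61 [ 0.5184 -0.1951  0.0745]
side stand 0.71 [ 0.5544 -0.1791  0.0098]
side stand_top 0.66 [ 0.7119  0.3105 -0.0048]
side 517.2086429702331 312.79592180451334 235.4796593714016 [ 0.6047 -0.8249  0.8759] [ 0.0447  0.7328 -0.6789]
top pin 0.73 [ 0.5804 -0.1653  0.0041]
top ring_hinge 0.51 [ 0.5569 -0.1776  0.0129]
top ring_bar 0.61 [ 0.5204 -0.1967  0.0716]
top stand 0.68 [0.5564 0.1501 0.0005]
top stand_top 0.67 [0.5633 0.149  0.0818]
top 571.0366627184964 310.0637778248816 243.00563248444894 [0.3595 0.0607 1.6127] [ 0.1689 -0.006  -0.9856]
{'time_s': 0.6, 'qpos': array([-1.2931,  0.3588,  1.5104,  0.    ,  1.2725, -0.1151]), 'qd': array([-0.0001,  0.0001,  0.0001, -0.0001,  0.001 , -0.001 ]), 'effort': array([  0.0008, -51.505 , -27.1003,   0.0674,   0.025 ,  -0.    ]), 'eef_pos': array([ 0.2297, -0.5543,  0.2227]), 'eef_rot': array([ 0.9808,  0.1951,  0.    , -0.    ]), 'contact_force': array([-0.2962, -0.7231,  1.2776]), 'wrist_torque': array([-0.0368,  0.0327,  0.0229]), 'gripper_force': 0.0, 'gripper_width': 0.08778297549869879}
```

View pics/side0.png

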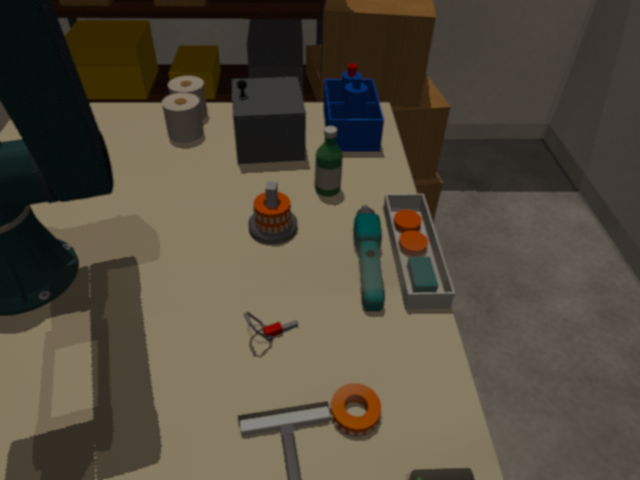

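View pics/top0.png

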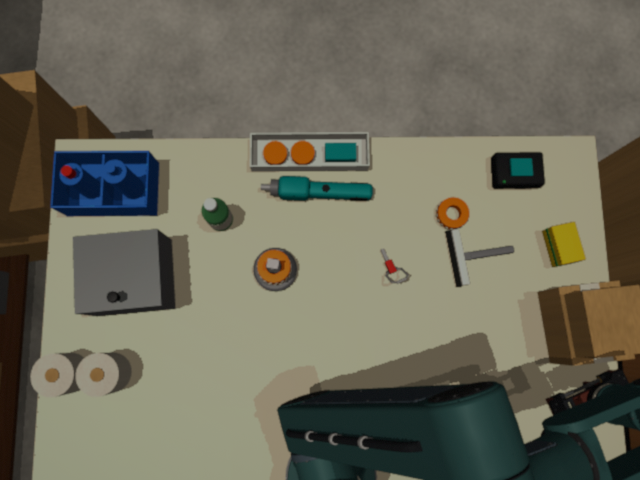

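The side and top views show the pin near (0.58, -0.17), stem pointing about +20° from x, and the stand near (0.556, 0.150). I'll move above the pin for wrist views.

```bash
cat >> h.py <<'E'
np.set_printoptions(precision=4,suppress=True)
def to(p,yaw=None):
    o=arm.get_obs(); Q=R.from_quat(o["eef_rot"])
    print("shift in tool axes",Q.inv().apply(np.array(p)-o["eef_pos"]))
    if yaw is not None:
        T=R.from_euler("z",yaw,degrees=True)*R.from_euler("x",180,degrees=True)
        print("rotvec",(Q.inv()*T).as_rotvec())
E
python3 - <<'E'
from h import *
print(np.array(arm.camera_model("wrist")["tool_from_camera"]),arm.camera_model("wrist")["fov_y"])
to([0.52,-0.19,0.25],22.5)
to([0.56,-0.173,0.25],22.5)
E
```

```text
[[ 0.0003 -0.9685 -0.2488  0.0678]
 [ 1.      0.0001  0.001   0.0016]
 [-0.001  -0.2488  0.9685 -0.1633]
 [ 0.      0.      0.      1.    ]] 71.76732592360639
shift in tool axes [ 0.4077 -0.2254 -0.0273]
rotvec [-0.     -0.      0.0001]
shift in tool axes [ 0.4511 -0.2258 -0.0273]
rotvec [-0.     -0.      0.0001]
```

```bash
python3 -m inch '0 0 0 .05 -.025 -.003 .088;0 0 0 .05 -.025 -.003 .088;0 0 0 .05 -.025 -.003 .088;0 0 0 .05 -.025 -.003 .088;0 0 0 .05 -.025 -.003 .088;0 0 0 .05 -.025 0 .088;0 0 0 .05 -.025 0 .088;0 0 0 .05 -.025 0 .088;0 0 0 .04 -.025 0 .088;0 0 0 0 0 0 .088;0 0 0 0 0 0 .088'
python3 - <<'E'
from h import *
print(arm.get_obs()["eef_pos"],arm.get_obs()["qpos"])
im=arm.get_image("wrist"); cv2.imwrite("pics/w1.png",im)
for t in("pin","ring_hinge","ring_bar"):
    for r in arm.tip_of("wrist",t)[:1]: print(t,r["p"],r["location"],proj("wrist",r["location"]))
E
```

```text
time_s: 1.98
eef_pos: [0.5497, -0.1782, 0.2376]
eef_rot: [0.981, 0.195, -0.0, 0.0]
contact_force: [-0.5, -0.3, 0.1]
gripper_width: 0.0879
gripper_force: 0.0
[ 0.5497 -0.1782  0.2376] [-0.4327  0.3142  1.5395 -0.0006  1.2883  0.7448]
pin 0.74 [0.5827, -0.165, 0.004] (np.float64(318.6809805777772), np.float64(183.13435777591852))
ring_hinge 0.71 [0.5506, -0.1839, 0.0113] (np.float64(322.96824481504166), np.float64(214.98117044536386))
ring_bar 0.92 [0.5226, -0.1946, 0.0782] (np.float64(322.6466962258477), np.float64(255.63054364512166))
```

View pics/w1.png

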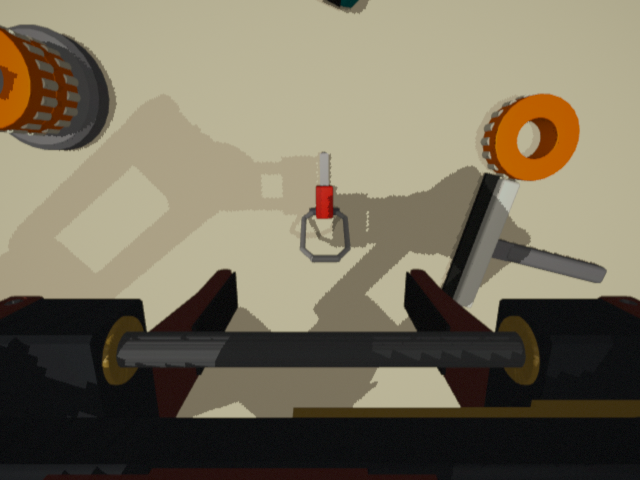

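Wrist view: stem vertical from about (324,152) to (324,186), red head (316–333, 186–218), ring opening below it. Segmenting for precise axis.

Run:
```python
from h import *
im=cv2.imread("pics/w1.png").astype(int); b,g,r=im[...,0],im[...,1],im[...,2]
red=((r>110)&(g<50)&(b<50)).astype(np.uint8); red[260:]=0; red[:,:280]=0; red[:,360:]=0
ys,xs=np.nonzero(red); print("red",xs.min(),xs.max(),ys.min(),ys.max(),xs.mean(),ys.mean())
for v in range(186,218,4): q=xs[ys==v]; print(v,q.min() if len(q) else 0,q.max() if len(q) else 0,end=" | ")
print()
for v in range(150,188,4): print(v,(r-b)[v,314:336],)
P=lambda u,v,z:onplane("wrist",u,v,z)
for v in(190,212):
    q=xs[ys==v]; print("head mid",P(q.mean()+0,v,.02), "w",np.linalg.norm(P(q.max()+.5,v,.02)-P(q.min()-.5,v,.02)))
```

```text
red 316 332 186 217 323.9362549800797 201.44621513944224
186 317 331 | 190 317 332 | 194 316 332 | 198 316 331 | 202 316 331 | 206 316 331 | 210 316 331 | 214 316 331 | 
150 [35 34 35 34 35 34 34 34 35 34 34 35 35 34 34 35 34 35 34 34 34 34]
154 [35 36 35 35 36 28 13  9  8  8  8  8  8 11 21 31 31 34 34 35 35 35]
158 [38 38 38 38 37 28 10  7  8  9  8  8  9  9 18 29 31 34 34 35 35 35]
162 [38 37 36 36 37 28 11  8  9  8  8  9  8  9 18 28 33 34 34 34 35 34]
166 [37 38 37 36 37 29 10  9  9  8  8  8  8 10 18 28 33 33 35 35 34 34]
170 [38 37 37 38 38 34 11  8  9  7  7  8  8  9 18 29 35 35 35 35 34 35]
174 [38 38 38 38 37 34 12  8  8  8  8  7  8  9 18 29 34 35 35 34 35 35]
178 [37 39 37 37 38 34 12  9  9 10  9  9  9 10 18 29 34 35 34 36 35 35]
182 [38 37 36 37 37 33 11  8  9  9  8  9  8  9 13 27 31 35 34 35 35 35]
186 [ 39  43  72  99 104 100  94  93 100 106 106 107 104 103 107 126 122 108
  64  33  31  33]
head mid [ 0.5794 -0.1738  0.02  ] w 0.0182525008820602
head mid [ 0.5556 -0.1825  0.02  ] w 0.01855678605770386
```

Run:
```python
from h import *
P=lambda u,v,z:onplane("wrist",u,v,z)
a=P(324.,154,.01);b=P(324.2,182,.01);print(a,b,np.degrees(np.arctan2(*(a-b)[1::-1])))
print("tip",P(324,151.5,.005),"shoulder top",P(324,186,.02),"shoulder stem",P(324,186,.01))
f,cx,cy,Rw,C=cam("wrist");print(cx,cy,f)
# two-view height check: side view red head
im=cv2.imread("pics/side0.png").astype(int); B,g,r=im[...,0],im[...,1],im[...,2]
m=(r>110)&(g<50)&(B<50); m[:300]=0;m[360:]=0;m[:,:230]=0;m[:,310:]=0
ys,xs=np.nonzero(m);print(xs.mean(),ys.mean(),len(xs))
print(tri(ray("side",xs.mean(),ys.mean()),ray("wrist",324,201.5)))
```

```text
[ 0.616  -0.1581  0.01  ] [ 0.5869 -0.1704  0.01  ] 23.000720629238042
tip [ 0.6186 -0.1571  0.005 ] shoulder top [ 0.5834 -0.1715  0.02  ] shoulder stem [ 0.5826 -0.172   0.01  ]
320.47258359746206 240.85521597818118 331.74610329107657
272.19417475728153 327.3398058252427 103
(array([ 0.5672, -0.1781,  0.0235]), [np.float64(0.0002239967692296565), np.float64(0.00022399676922959684)])
```

Run:
```python
from h import *
to([0.535,0.142,0.30])
```

```text
shift in tool axes [ 0.1091 -0.3023 -0.0623]
```

```bash
python3 -m inch '0 0 0 .01 -.02 -.03 .088;0 0 0 .015 -.045 -.03 .088;0 0 0 .018 -.05 -.002 .088;0 0 0 .018 -.05 0 .088;0 0 0 .018 -.05 0 .088;0 0 0 .018 -.05 0 .088;0 0 0 .012 -.037 0 .088;0 0 0 0 0 0 .088;0 0 0 0 0 0 .088'
python3 - <<'E'
from h import *
im=arm.get_image("wrist"); cv2.imwrite("pics/w2.png",im)
for t in("stand","stand_top"):
    for r in arm.tip_of("wrist",t)[:1]: print(t,r["p"],r["location"],proj("wrist",r["location"]))
E
```

```text
time_s: 3.3
eef_pos: [0.5352, 0.1416, 0.2997]
eef_rot: [0.981, 0.195, -0.0, 0.0]
contact_force: [0.5, 0.5, 0.2]
gripper_width: 0.0879
gripper_force: 0.0
stand 0.7 [0.561, 0.1469, 0.0029] (np.float64(322.24934659046886), np.float64(187.06924066241206))
stand_top 0.63 [0.5578, 0.1488, 0.0823] (np.float64(320.15309413999114), np.float64(195.45209891997462))
```

View pics/w2.png

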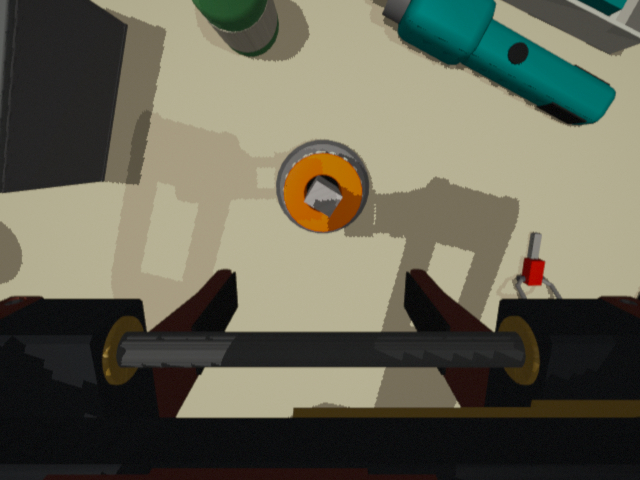

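The stand is at about (323,190), with its spindle visibly rotated in the image. I'll enlarge that part.

Run:
```python
import cv2
im=cv2.imread("pics/w2.png")[165:225,290:360]; cv2.imwrite("pics/w2c.png",cv2.resize(cv2.convertScaleAbs(im,alpha=1.3),None,fx=10,fy=10,interpolation=cv2.INTER_CUBIC))
```

```text
(no output)
```

View pics/w2c.png

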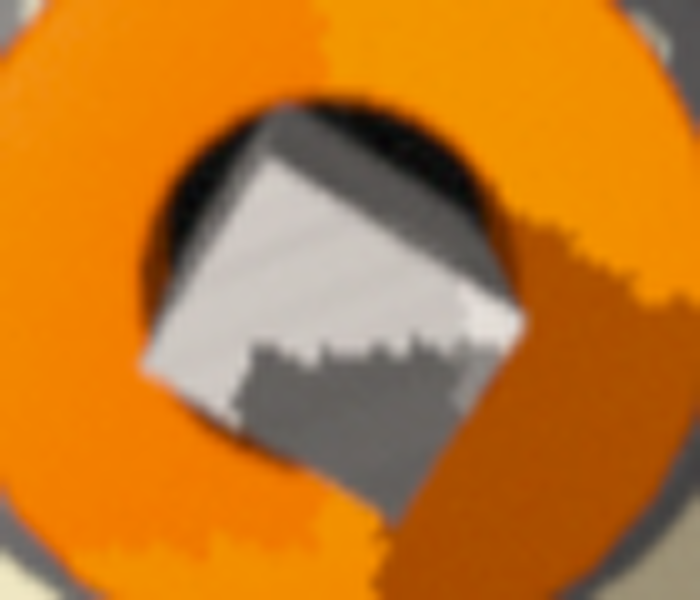

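Top face corners in the crop ≈ (268,155), (525,320), (395,522), (142,368); stand +x yaw ≈ −9.4°. Rotating the tool to match and taking a second view.

```bash
python3 - <<'E'
from h import *
c=np.array([[268,155],[525,320],[395,522],[142,368]])/10-.5+[290,165]
for z in(.119,.137,.155):
    X=np.array([onplane("wrist",u,v,z) for u,v in c]); e=np.roll(X,-1,0)-X
    print(z,X.mean(0),np.linalg.norm(e,axis=1),np.degrees(np.arctan2(e[:,1],e[:,0])))
to([.515,.155,.30],-9.4)
E
python3 -m inch '0 0 .14 0 0 0 .088;0 0 .14 0 0 0 .088;0 0 .14 0 0 0 .088;0 0 .137 0 0 0 .088;0 0 0 -.03 0 0 .088;0 0 0 0 0 0 .02;0 0 0 0 0 0 0'
python3 - <<'E'
from h import *
o=arm.get_obs();print(o["eef_pos"],o["eef_rot"],o["qpos"])
im=arm.get_image("wrist"); cv2.imwrite("pics/w3.png",im)
u,v=map(int,proj("wrist",[.556,.149,.137])); print(u,v)
cv2.imwrite("pics/w3c.png",cv2.resize(cv2.convertScaleAbs(im[v-30:v+30,u-35:u+35],alpha=1.3),None,fx=10,fy=10,interpolation=cv2.INTER_CUBIC))
E
```

```text
0.119 [0.5596 0.1466 0.119 ] [0.0314 0.025  0.031  0.0255] [-99.9777 170.2566  80.8339  -8.6808]
0.137 [0.5617 0.1476 0.137 ] [0.0298 0.0237 0.0293 0.0241] [-99.9777 170.2566  80.8339  -8.6808]
0.155 [0.5637 0.1486 0.155 ] [0.0281 0.0224 0.0277 0.0228] [-99.9777 170.2566  80.8339  -8.6808]
shift in tool axes [-0.0136 -0.0204 -0.0003]
rotvec [0.0002 0.0001 0.5549]
time_s: 4.32
eef_pos: [0.5064, 0.147, 0.3]
eef_rot: [0.997, -0.082, 0.001, -0.0]
contact_force: [-0.0, 0.4, 0.1]
gripper_width: 0.0716
gripper_force: 0.0
[0.5064 0.147  0.3   ] [ 0.9966 -0.0824  0.0006 -0.0001] [ 0.1516  0.1887  1.5557 -0.0002  1.3959  1.8873]
308 177
```

View pics/w3c.png

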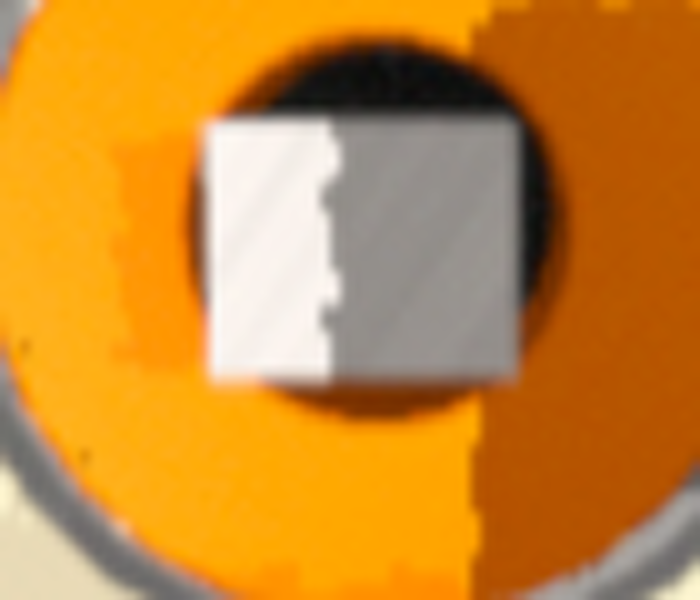

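Aligned to within about 0.3°; top face spans crop x 205–520, y 117–381. Triangulating the top.

Run:
```python
from h import *
r2=ray("wrist",308.7,171.4)
T=np.array(arm.camera_model("wrist")["tool_from_camera"]); f,cx,cy,_,_=cam("wrist")
a=np.radians(11.25);Q=R.from_quat([np.cos(a),np.sin(a),0,0]).as_matrix()
d=Q@T[:3,:3]@np.array([(322.75-cx)/f,(198.6-cy)/f,1]); C=Q@T[:3,3]+[.5352,.1416,.2997]
print(tri(r2,(C,d/np.linalg.norm(d))))
for z in(.13,.14,.15):
  c=[onplane("wrist",273+x/10-.5,147+y/10-.5,z) for x,y in((203,118),(520,116),(520,381),(207,383))]
  print(z,np.mean(c,0),np.linalg.norm(c[0]-c[1]),np.linalg.norm(c[1]-c[2]))
print(np.degrees(2*np.arctan2(-.0824,.9966)))
to([.559,.1475,.175],-9.2)
```

```text
(array([0.5614, 0.1483, 0.1278]), [np.float64(6.9758356150752245e-06), np.float64(6.975835614958233e-06)])
0.13 [0.5613 0.1482 0.13  ] 0.030900183093605413 0.025550739569146337
0.14 [0.5616 0.1478 0.14  ] 0.02997292097181662 0.02478400518073213
0.15 [0.562  0.1474 0.15  ] 0.029045658850027797 0.02401727079231802
-9.453056199400674
shift in tool axes [ 0.0515 -0.009   0.125 ]
rotvec [-0.0002 -0.0011 -0.0044]
```

```bash
cat > ck.py <<'E'
# exit 1 when force along an axis exceeds limit:  ck.py LIMIT
import sys; from h import *
f=np.array(arm.get_obs()["contact_force"]); print("F",f)
sys.exit(int(np.linalg.norm(f)>float(sys.argv[1])))
E
python3 -m inch '0 0 -.0044 .027 -.005 .04 0;0 0 0 .0268 -.005 .04 0;0 0 0 0 0 .04 0;0 0 0 0 0 .02 0;0 0 0 0 0 0 0;0 0 0 0 0 0 0' && python3 ck.py 4 && python3 -m inch '0 0 0 0 0 .0025 0;0 0 0 0 0 .0025 0;0 0 0 0 0 0 0' && python3 ck.py 4 && python3 -m inch '0 0 0 0 0 .0015 0;0 0 0 0 0 .0015 0;0 0 0 0 0 0 0' && python3 ck.py 4
```

```text
time_s: 5.12
eef_pos: [0.5614, 0.1488, 0.1605]
eef_rot: [0.997, -0.08, 0.001, -0.0]
contact_force: [0.4, 0.3, 0.4]
gripper_width: 0.0071
gripper_force: 0.0
F [0.362  0.3049 0.3719]
time_s: 5.5
eef_pos: [0.5602, 0.1489, 0.1549]
eef_rot: [0.997, -0.08, 0.0, -0.0]
contact_force: [0.7, -0.3, -1.3]
gripper_width: 0.0006
gripper_force: 0.0
F [ 0.6914 -0.3293 -1.3125]
time_s: 5.88
eef_pos: [0.5601, 0.1488, 0.1515]
eef_rot: [0.997, -0.08, -0.0, -0.0]
contact_force: [0.2, 0.4, 0.3]
gripper_width: 0.0007
gripper_force: 0.0
F [0.1818 0.4382 0.2803]
```

```bash
python3 -m inch '0 0 0 0 0 .0015 0;0 0 0 0 0 .0015 0;0 0 0 0 0 0 0' && python3 ck.py 3.5 && python3 -m inch '0 0 0 0 0 .001 0;0 0 0 0 0 .001 0;0 0 0 0 0 0 0' && python3 ck.py 3.5 && python3 -m inch '0 0 0 0 0 .001 0;0 0 0 0 0 .001 0;0 0 0 0 0 0 0' && python3 ck.py 3.5 && python3 -m inch '0 0 0 0 0 .001 0;0 0 0 0 0 .001 0;0 0 0 0 0 0 0' && python3 ck.py 3.5 && python3 -m inch '0 0 0 0 0 .001 0;0 0 0 0 0 .001 0;0 0 0 0 0 0 0' && python3 ck.py 3.5 && python3 -m inch '0 0 0 0 0 .001 0;0 0 0 0 0 .001 0;0 0 0 0 0 0 0' && python3 ck.py 3.5 && python3 -m inch '0 0 0 0 0 .001 0;0 0 0 0 0 .001 0;0 0 0 0 0 0 0' && python3 ck.py 3.5
```

```text
time_s: 6.25
eef_pos: [0.5601, 0.1488, 0.1485]
eef_rot: [0.997, -0.08, -0.0, -0.0]
contact_force: [0.9, 0.1, 0.2]
gripper_width: 0.0005
gripper_force: 0.0
F [0.8571 0.095  0.217 ]
time_s: 6.62
eef_pos: [0.5601, 0.1489, 0.1466]
eef_rot: [0.997, -0.08, -0.0, -0.0]
contact_force: [0.1, -0.2, 0.2]
gripper_width: 0.0004
gripper_force: 0.0
F [ 0.1252 -0.198   0.1605]
time_s: 7.0
eef_pos: [0.5601, 0.1488, 0.1446]
eef_rot: [0.997, -0.08, -0.0, -0.0]
contact_force: [0.3, -0.4, 0.8]
gripper_width: 0.0004
gripper_force: 0.0
F [ 0.2922 -0.373   0.7834]
time_s: 7.38
eef_pos: [0.5601, 0.1488, 0.1426]
eef_rot: [0.997, -0.08, -0.0, -0.0]
contact_force: [0.5, -1.6, 0.2]
gripper_width: 0.0003
gripper_force: 0.0
F [ 0.5329 -1.6018  0.1855]
time_s: 7.75
eef_pos: [0.5602, 0.1488, 0.1406]
eef_rot: [0.997, -0.08, -0.0, -0.0]
contact_force: [-0.3, 0.0, 1.0]
gripper_width: 0.0005
gripper_force: 0.0
F [-0.3134  0.0157  0.963 ]
time_s: 8.12
eef_pos: [0.5602, 0.1488, 0.1386]
eef_rot: [0.997, -0.08, -0.0, -0.0]
contact_force: [0.7, 1.2, 0.3]
gripper_width: 0.0003
gripper_force: 0.0
F [0.6849 1.1847 0.2663]
time_s: 8.5
eef_pos: [0.5601, 0.1488, 0.1366]
eef_rot: [0.997, -0.08, -0.0, -0.0]
contact_force: [0.5, 0.1, -0.3]
gripper_width: 0.0004
gripper_force: 0.0
F [ 0.504   0.1499 -0.2862]
```

```bash
python3 -m inch '0 0 0 0 0 .001 0;0 0 0 0 0 0 0' && python3 ck.py 3 && python3 -m inch '0 0 0 0 0 .001 0;0 0 0 0 0 0 0' && python3 ck.py 3 && python3 -m inch '0 0 0 0 0 .001 0;0 0 0 0 0 0 0' && python3 ck.py 3 && python3 -m inch '0 0 0 0 0 .001 0;0 0 0 0 0 0 0' && python3 ck.py 3 && python3 -m inch '0 0 0 0 0 .001 0;0 0 0 0 0 0 0' && python3 ck.py 3 && python3 -m inch '0 0 0 0 0 .001 0;0 0 0 0 0 0 0' && python3 ck.py 3 && python3 -m inch '0 0 0 0 0 .001 0;0 0 0 0 0 0 0' && python3 ck.py 3 && python3 -m inch '0 0 0 0 0 .001 0;0 0 0 0 0 0 0' && python3 ck.py 3 && python3 -m inch '0 0 0 0 0 .001 0;0 0 0 0 0 0 0' && python3 ck.py 3 && python3 -m inch '0 0 0 0 0 .001 0;0 0 0 0 0 0 0' && python3 ck.py 3 && python3 -m inch '0 0 0 0 0 .001 0;0 0 0 0 0 0 0' && python3 ck.py 3
```

```text
time_s: 8.75
eef_pos: [0.5602, 0.1488, 0.1356]
eef_rot: [0.997, -0.08, -0.0, -0.0]
contact_force: [0.1, 0.2, -0.4]
gripper_width: 0.0006
gripper_force: 0.0
F [ 0.1171  0.1804 -0.3707]
time_s: 9.0
eef_pos: [0.5603, 0.1488, 0.1351]
eef_rot: [0.997, -0.08, 0.0, -0.0]
contact_force: [-0.9, -0.6, 3.8]
gripper_width: 0.0002
gripper_force: 1.9
F [-0.9172 -0.6144  3.8157]
```

```bash
python3 -m inch '0 0 0 0 0 -.02 .06;0 0 0 0 0 0 .06;0 0 0 0 0 0 .06;0 0 0 0 0 0 .06;0 0 0 0 0 .01 .06;0 0 0 0 0 .03 .06;0 0 0 0 0 0 .06' 3 && python3 ck.py 4 && python3 -m inch '0 0 0 0 0 0 .03;0 0 0 0 0 0 .03;0 0 0 0 0 0 .03;0 0 0 0 0 0 .029;0 0 0 0 0 0 .028;0 0 0 0 0 0 .028' 3; python3 ck.py 9
```

```text
time_s: 9.88
eef_pos: [0.5577, 0.1485, 0.112]
eef_rot: [0.997, -0.08, -0.003, 0.001]
contact_force: [-0.3, -0.2, 0.5]
gripper_width: 0.0599
gripper_force: 0.0
F [-0.2803 -0.2294  0.5477]
time_s: 10.62
eef_pos: [0.5608, 0.1494, 0.1154]
eef_rot: [0.997, -0.08, 0.001, -0.001]
contact_force: [0.1, 3.9, 5.5]
gripper_width: 0.0299
gripper_force: 3.0
F [0.0664 3.9039 5.4867]
```

```bash
python3 -m inch '0 0 0 0 -.0006 -.0008 .028;0 0 0 0 0 0 .028;0 0 0 0 0 0 .028' 3; python3 -c "
from h import *
o=arm.get_obs(); print(o['contact_force'],o['wrist_torque'],o['eef_pos'],np.degrees(2*np.arctan2(o['eef_rot'][1],o['eef_rot'][0])),o['gripper_width'])"
```

```text
time_s: 11.0
eef_pos: [0.5608, 0.1494, 0.1154]
eef_rot: [0.997, -0.08, 0.0, -0.0]
contact_force: [3.3, 3.2, -1.4]
gripper_width: 0.0301
gripper_force: 3.0
[ 3.2687  3.1604 -1.3842] [ 0.51   -0.573  -0.0114] [0.5608 0.1494 0.1154] -9.15755514144586 0.030131535031144813
```

```bash
python3 -m inch '0 0 0 0 0 0 .06;0 0 0 0 0 0 .06;0 0 0 0 0 0 .06;0 0 0 0 0 -.03 .06;0 0 0 0 0 -.05 .06;0 0 -.18 0 0 0 .06;0 0 -.18 0 0 0 .06;0 0 -.18 0 0 0 .06;0 0 -.015 0 0 0 .06;0 0 0 0 0 0 .06'; python3 -c "
from h import *
to([.5712,-.1767,.08],22.7)"
```

```text
time_s: 12.25
eef_pos: [0.5602, 0.1493, 0.1954]
eef_rot: [0.981, 0.195, -0.0, -0.0]
contact_force: [-0.1, 0.6, 0.1]
gripper_width: 0.0594
gripper_force: 0.0
shift in tool axes [-0.1143  0.3055  0.1154]
rotvec [-0.0001  0.0004 -0.0041]
```

```bash
python3 -m inch '0 0 -.004 -.02 .05 0 .06;0 0 0 -.02 .055 0 .06;0 0 0 -.02 .055 .02 .06;0 0 0 -.02 .055 .02 .06;0 0 0 -.02 .055 .03 .06;0 0 0 -.0143 .0355 .025 .06;0 0 0 0 0 0 .06;0 0 0 0 0 0 .06'
python3 - <<'E'
from h import *
im=arm.get_image("wrist"); cv2.imwrite("pics/w4.png",im); im=im.astype(int); b,g,r=im[...,0],im[...,1],im[...,2]
red=((r>110)&(g<50)&(b<50)).astype(np.uint8)
n,l,s,c=cv2.connectedComponentsWithStats(red)
for i in range(1,n):
    if s[i,4]>150: print(s[i],c[i])
print(proj("wrist",[.5712,-.1767,.02]),proj("wrist",[.5832,-.1717,.02]), proj("wrist",[.6186,-.1571,.005]))
to([.5712,-.1767,.003],22.7)
E
```

```text
time_s: 13.25
eef_pos: [0.5733, -0.1732, 0.102]
eef_rot: [0.98, 0.197, -0.0, -0.0]
contact_force: [-0.1, 0.6, -0.1]
gripper_width: 0.0597
gripper_force: 0.0
[ 557  113   61   91 1019] [580.9284 157.0167]
[310 268  23  12 249] [320.8996 273.996 ]
(np.float64(321.63669740491), np.float64(251.51748941975708)) (np.float64(321.7223338204524), np.float64(235.11588103183965)) (np.float64(322.0644357352997), np.float64(182.66864625324035))
shift in tool axes [-0.0038  0.0027  0.0995]
rotvec [-0.0001 -0.0005  0.0024]
```

View pics/w4.png

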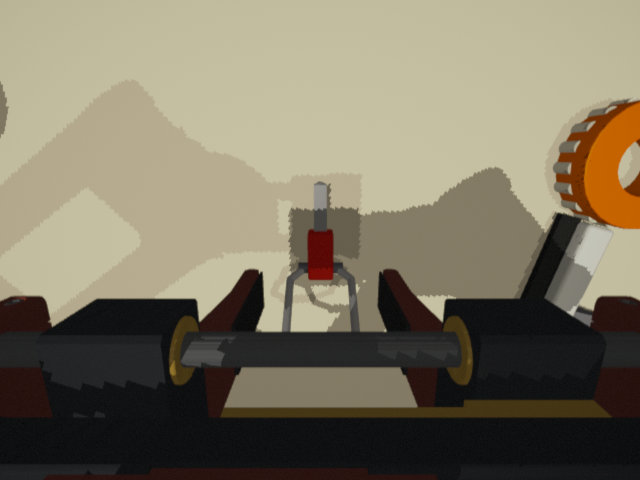

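Head at cols 308–333 (centre 320.5), shoulder row ~231, stem tip row ~182: aligned with the tool. Descend and grasp.

```bash
python3 -m inch '0 0 0 -.002 .0019 .03 .06;0 0 0 0 0 .04 .06;0 0 0 0 0 .02 .06;0 0 0 0 0 0 .06;0 0 0 0 0 .005 .06;0 0 0 0 0 .0035 .06;0 0 0 0 0 0 .06' 10 && python3 ck.py 4 && python3 -m inch '0 0 0 0 0 0 .03;0 0 0 0 0 0 .03;0 0 0 0 0 0 .018;0 0 0 0 0 0 .018;0 0 0 0 0 0 .016;0 0 0 0 0 0 .016' 10; python3 ck.py 9
```

```text
time_s: 14.18
eef_pos: [0.5726, -0.1761, 0.0039]
eef_rot: [0.98, 0.198, 0.0, 0.0]
contact_force: [-0.4, -1.1, -0.8]
gripper_width: 0.0594
gripper_force: 0.0
F [-0.3652 -1.077  -0.8284]
time_s: 14.92
eef_pos: [0.5721, -0.1759, 0.0034]
eef_rot: [0.98, 0.198, -0.0, -0.0]
contact_force: [-1.7, 0.7, 1.0]
gripper_width: 0.0197
gripper_force: 10.0
F [-1.6977  0.6894  0.9651]
```

```bash
python3 -m inch '0 0 0 0 0 0 .016;0 0 0 0 0 -.01 .016;0 0 0 0 0 -.04 .016;0 0 0 0 0 -.06 .016;0 0 0 0 0 -.055 .016;0 0 .14 0 0 0 .016;0 0 .14 0 0 0 .016;0 0 .14 0 0 0 .016;0 0 .14 0 0 0 .016;0 0 0 0 0 0 .016' 28; python3 -c "
from h import *
to([.4873,.1613,.17],-9.2)"
```

```text
time_s: 16.18
eef_pos: [0.5723, -0.1762, 0.1689]
eef_rot: [0.997, -0.08, 0.0, 0.0]
contact_force: [0.6, -0.5, -2.2]
gripper_width: 0.0199
gripper_force: 28.0
shift in tool axes [-0.1375 -0.3197 -0.0012]
rotvec [ 0.0001 -0.0003  0.001 ]
```

```bash
python3 -m inch '0 0 .001 -.02 -.03 0 .016;0 0 0 -.02 -.05 0 .016;0 0 0 -.02 -.05 0 .016;0 0 0 -.02 -.05 0 .016;0 0 0 -.02 -.05 0 .016;0 0 0 -.02 -.05 0 .016;0 0 0 -.0175 -.0397 0 .016;0 0 0 0 0 0 .016;0 0 0 0 0 .03 .016;0 0 0 0 0 .02 .016;0 0 0 0 0 0 .016;0 0 0 0 0 0 .016'
python3 - <<'E'
from h import *
im=arm.get_image("wrist"); cv2.imwrite("pics/w5.png",im)
to([.4873,.1613,.1157],-9.2)
o=arm.get_obs();print(o["eef_pos"],o["contact_force"],o["wrist_torque"])
E
```

```text
time_s: 17.68
eef_pos: [0.4888, 0.161, 0.1192]
eef_rot: [0.997, -0.081, 0.0, -0.0]
contact_force: [0.3, 0.2, -1.5]
gripper_width: 0.0196
gripper_force: 28.0
shift in tool axes [-0.0017  0.0002  0.0037]
rotvec [-0.0005 -0.0016 -0.0011]
[0.489  0.1612 0.1194] [ 0.6426  0.1245 -1.9673] [ 0.0846 -0.0159  0.0137]
```

View pics/w5.png

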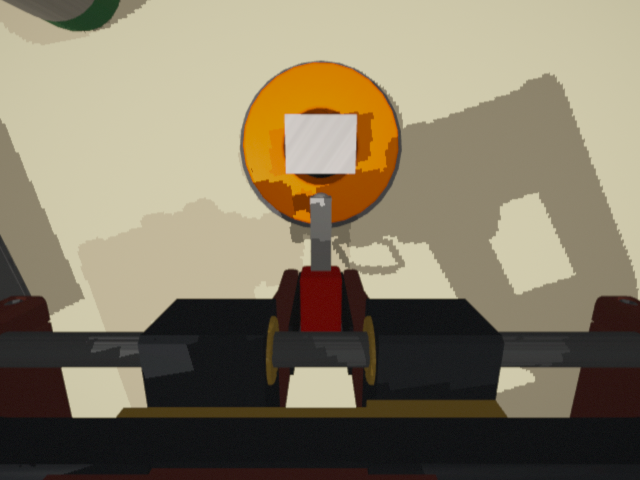

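Stem centre column ~320.5 against spindle 285–356 (centre 320.7): laterally aligned. Lower to hole height and advance, checking force.

```bash
python3 -m inch '0 0 0 0 0 .0037 .016;0 0 0 0 0 0 .016;0 0 0 0 0 0 .016' && python3 ck.py 4 && python3 -m inch '0 0 0 .003 0 0 .016;0 0 0 .003 0 0 .016;0 0 0 0 0 0 .016' && python3 ck.py 4 && python3 -m inch '0 0 0 .0015 0 0 .016;0 0 0 .0015 0 0 .016;0 0 0 0 0 0 .016' && python3 ck.py 4 && python3 -m inch '0 0 0 .0015 0 0 .016;0 0 0 0 0 0 .016' && python3 ck.py 4 && python3 -m inch '0 0 0 .0015 0 0 .016;0 0 0 0 0 0 .016' && python3 ck.py 4 && python3 -m inch '0 0 0 .0015 0 0 .016;0 0 0 0 0 0 .016' && python3 ck.py 4 && python3 -m inch '0 0 0 .0015 0 0 .016;0 0 0 0 0 0 .016' && python3 ck.py 4 && python3 -m inch '0 0 0 .0015 0 0 .016;0 0 0 0 0 0 .016' && python3 ck.py 4 && python3 -m inch '0 0 0 .0015 0 0 .016;0 0 0 0 0 0 .016' && python3 ck.py 4
```

```text
time_s: 18.1
eef_pos: [0.4881, 0.1616, 0.1149]
eef_rot: [0.997, -0.081, 0.0, -0.0]
contact_force: [0.2, -0.5, -2.1]
gripper_width: 0.0197
gripper_force: 28.0
F [ 0.2112 -0.5052 -2.0722]
time_s: 18.48
eef_pos: [0.4945, 0.1606, 0.1148]
eef_rot: [0.997, -0.081, 0.0, -0.0]
contact_force: [0.0, -0.8, -1.3]
gripper_width: 0.02
gripper_force: 28.0
F [ 0.0272 -0.761  -1.2508]
time_s: 18.85
eef_pos: [0.4971, 0.1601, 0.1148]
eef_rot: [0.997, -0.081, 0.0, -0.0]
contact_force: [-0.2, 0.4, -2.1]
gripper_width: 0.0199
gripper_force: 28.0
F [-0.2095  0.3565 -2.0686]
time_s: 19.1
eef_pos: [0.4986, 0.1599, 0.1148]
eef_rot: [0.997, -0.081, 0.0, -0.0]
contact_force: [-0.8, 0.2, -2.0]
gripper_width: 0.0198
gripper_force: 28.0
F [-0.7516  0.179  -2.013 ]
time_s: 19.35
eef_pos: [0.5001, 0.1596, 0.1148]
eef_rot: [0.997, -0.081, 0.0, -0.0]
contact_force: [0.0, 0.1, -1.3]
gripper_width: 0.0197
gripper_force: 28.0
F [ 0.0302  0.1061 -1.3275]
time_s: 19.6
eef_pos: [0.5015, 0.1594, 0.1148]
eef_rot: [0.997, -0.081, 0.0, -0.0]
contact_force: [-0.2, -0.0, -2.4]
gripper_width: 0.0198
gripper_force: 28.0
F [-0.1736 -0.0144 -2.4419]
time_s: 19.85
eef_pos: [0.503, 0.1591, 0.1148]
eef_rot: [0.997, -0.081, 0.0, -0.0]
contact_force: [-0.2, -0.6, -2.0]
gripper_width: 0.0197
gripper_force: 28.0
F [-0.2192 -0.6077 -1.9864]
time_s: 20.1
eef_pos: [0.5045, 0.1589, 0.1148]
eef_rot: [0.997, -0.081, 0.0, -0.0]
contact_force: [-0.6, 0.8, -0.6]
gripper_width: 0.0195
gripper_force: 28.0
F [-0.6497  0.7977 -0.5701]
time_s: 20.35
eef_pos: [0.506, 0.1587, 0.1148]
eef_rot: [0.997, -0.081, 0.0, -0.0]
contact_force: [-0.6, 0.6, -1.8]
gripper_width: 0.02
gripper_force: 28.0
F [-0.5928  0.5641 -1.7593]
```

```bash
python3 -m inch '0 0 0 .001 .0004 -.0007 .016;0 0 0 .002 0 0 .016;0 0 0 0 0 0 .016' && python3 ck.py 4.5 && python3 -m inch '0 0 0 .002 0 0 .016;0 0 0 .002 0 0 .016;0 0 0 0 0 0 .016' && python3 ck.py 4.5 && python3 -m inch '0 0 0 .002 0 0 .016;0 0 0 .002 0 0 .016;0 0 0 0 0 0 .016' && python3 ck.py 4.5 && python3 -m inch '0 0 0 .002 0 0 .016;0 0 0 .002 0 0 .016;0 0 0 0 0 0 .016' && python3 ck.py 4.5 && python3 -m inch '0 0 0 .002 0 0 .016;0 0 0 .002 0 0 .016;0 0 0 0 0 0 .016' && python3 ck.py 4.5 && python3 -m inch '0 0 0 .002 0 0 .016;0 0 0 .002 0 0 .016;0 0 0 0 0 0 .016' && python3 ck.py 4.5
```

```text
time_s: 20.72
eef_pos: [0.509, 0.1578, 0.1155]
eef_rot: [0.997, -0.081, 0.0, -0.0]
contact_force: [-0.6, -0.4, -1.2]
gripper_width: 0.0198
gripper_force: 28.0
F [-0.6387 -0.4251 -1.2495]
time_s: 21.1
eef_pos: [0.5129, 0.1571, 0.1155]
eef_rot: [0.997, -0.081, 0.0, -0.0]
contact_force: [-0.0, 0.4, -1.4]
gripper_width: 0.0193
gripper_force: 28.0
F [-0.0042  0.4382 -1.3685]
time_s: 21.48
eef_pos: [0.5169, 0.1565, 0.1155]
eef_rot: [0.997, -0.081, 0.0, -0.0]
contact_force: [0.2, -0.2, -1.4]
gripper_width: 0.0198
gripper_force: 28.0
F [ 0.1968 -0.1544 -1.3788]
time_s: 21.85
eef_pos: [0.5208, 0.1558, 0.1155]
eef_rot: [0.997, -0.081, 0.0, -0.0]
contact_force: [-0.1, -0.2, -1.4]
gripper_width: 0.0195
gripper_force: 28.0
F [-0.0844 -0.2167 -1.3562]
time_s: 22.22
eef_pos: [0.5248, 0.1552, 0.1155]
eef_rot: [0.997, -0.081, 0.0, -0.0]
contact_force: [-0.2, -0.2, -0.5]
gripper_width: 0.0197
gripper_force: 28.0
F [-0.2388 -0.2267 -0.5479]
time_s: 22.6
eef_pos: [0.5287, 0.1545, 0.1155]
eef_rot: [0.997, -0.081, 0.0, -0.0]
contact_force: [-0.1, 0.2, -1.0]
gripper_width: 0.0199
gripper_force: 28.0
F [-0.1497  0.159  -0.959 ]
```

```bash
python3 -m inch '0 0 0 .0015 0 0 .016;0 0 0 .0015 0 0 .016;0 0 0 0 0 0 .016' && python3 ck.py 4 && python3 -m inch '0 0 0 .001 0 0 .016;0 0 0 0 0 0 .016' && python3 ck.py 4 && python3 -m inch '0 0 0 .001 0 0 .016;0 0 0 0 0 0 .016' && python3 ck.py 4 && python3 -m inch '0 0 0 .001 0 0 .016;0 0 0 0 0 0 .016' && python3 ck.py 4 && python3 -m inch '0 0 0 .001 0 0 .016;0 0 0 0 0 0 .016' && python3 ck.py 4 && python3 -m inch '0 0 0 .001 0 0 .016;0 0 0 0 0 0 .016' && python3 ck.py 4 && python3 -m inch '0 0 0 .001 0 0 .016;0 0 0 0 0 0 .016' && python3 ck.py 4 && python3 -m inch '0 0 0 .001 0 0 .016;0 0 0 0 0 0 .016' && python3 ck.py 4
```

```text
time_s: 22.98
eef_pos: [0.5316, 0.1541, 0.1155]
eef_rot: [0.997, -0.081, 0.0, -0.0]
contact_force: [0.1, 0.1, -2.2]
gripper_width: 0.0201
gripper_force: 28.0
F [ 0.0797  0.0641 -2.2064]
time_s: 23.22
eef_pos: [0.5325, 0.1539, 0.1155]
eef_rot: [0.997, -0.081, 0.0, -0.0]
contact_force: [0.6, -0.3, -1.8]
gripper_width: 0.0195
gripper_force: 28.0
F [ 0.5752 -0.2519 -1.8493]
time_s: 23.48
eef_pos: [0.5335, 0.1538, 0.1155]
eef_rot: [0.997, -0.081, 0.0, -0.0]
contact_force: [-0.5, 0.1, -1.8]
gripper_width: 0.02
gripper_force: 28.0
F [-0.4575  0.1444 -1.8333]
time_s: 23.72
eef_pos: [0.5345, 0.1536, 0.1155]
eef_rot: [0.997, -0.081, 0.0, -0.0]
contact_force: [0.2, -0.1, -0.9]
gripper_width: 0.0198
gripper_force: 28.0
F [ 0.1824 -0.1038 -0.9408]
time_s: 23.98
eef_pos: [0.5355, 0.1534, 0.1155]
eef_rot: [0.997, -0.081, 0.0, -0.0]
contact_force: [-1.0, 0.1, -1.4]
gripper_width: 0.0198
gripper_force: 28.0
F [-1.011   0.1015 -1.408 ]
time_s: 24.22
eef_pos: [0.5359, 0.1533, 0.1154]
eef_rot: [0.997, -0.081, -0.0, -0.0]
contact_force: [-1.1, -0.2, -0.7]
gripper_width: 0.0199
gripper_force: 28.0
F [-1.0522 -0.2106 -0.7468]
time_s: 24.48
eef_pos: [0.536, 0.1532, 0.1152]
eef_rot: [0.997, -0.081, -0.001, -0.0]
contact_force: [-5.5, 2.1, 1.1]
gripper_width: 0.0201
gripper_force: 28.0
F [-5.4999  2.0683  1.1199]
```

Shoulder is home (5.5 N at x 0.536, as predicted). Settle and release.

```bash
python3 -m inch '0 0 0 -.0004 0 .0003 .016;0 0 0 0 0 0 .016' 10; python3 -m inch '0 0 0 0 0 0 .03;0 0 0 0 0 0 .06;0 0 0 0 0 0 .06;0 0 0 0 0 0 .06;0 0 0 0 0 0 .06' 10
python3 - <<'E'
from h import *
cv2.imwrite("pics/w6.png",arm.get_image("wrist"))
s=arm.get_image("side");cv2.imwrite("pics/s6.png",cv2.resize(s[150:270,200:360],None,fx=4,fy=4))
for c in("wrist","side"):
  for t in("pin","ring_hinge","ring_bar"):
    for r in arm.tip_of(c,t)[:1]: print(c,t,np.round(r["p"],2),np.round(r["location"],4))
a=cv2.imread("pics/w6.png");b=cv2.imread("pics/s6.png")
cv2.imwrite("pics/m6.png",np.vstack([cv2.resize(a[100:440,100:540],(440,340)),cv2.resize(b,(440,330))[:250]]))
E
```

```text
time_s: 24.72
eef_pos: [0.536, 0.1532, 0.1149]
eef_rot: [0.997, -0.081, -0.001, 0.0]
contact_force: [-6.1, 1.7, 0.5]
gripper_width: 0.0199
gripper_force: 10.0
time_s: 25.35
eef_pos: [0.5372, 0.1531, 0.1153]
eef_rot: [0.997, -0.081, 0.0, -0.0]
contact_force: [0.7, 0.8, -0.1]
gripper_width: 0.06
gripper_force: 0.0
wrist ring_hinge 0.7 [0.5142 0.1528 0.12  ]
side pin 0.59 [0.548  0.1469 0.1061]
side ring_hinge 0.61 [0.5149 0.1549 0.114 ]
side ring_bar 0.44 [0.4747 0.1654 0.179 ]
```

View pics/m6.png

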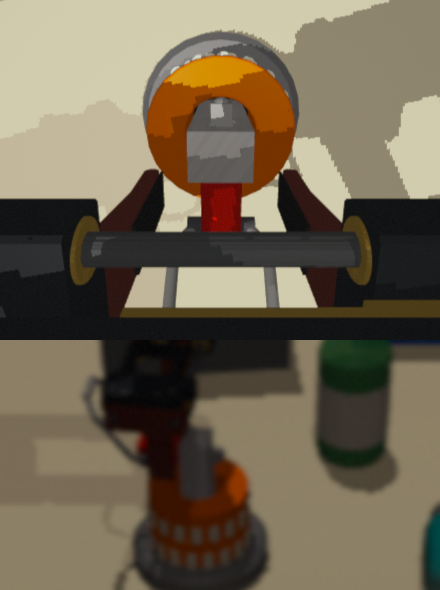

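Released; red head sits against the spindle, ring leaning back. Now up, back over the ring, close fingers, and down behind the ring's bar.

```bash
python3 -m inch '0 0 0 0 0 -.01 .06;0 0 0 0 0 -.05 .06;0 0 0 0 0 -.06 .06;0 0 0 0 0 0 .0;0 0 0 -.04 0 0 .0;0 0 0 -.055 0 0 0;0 0 0 0 0 0 0;0 0 0 0 0 0 0;0 0 0 0 0 0 0' 10
python3 - <<'E'
from h import *
cv2.imwrite("pics/w7.png",arm.get_image("wrist"))
for c in("wrist","top"):
  if c=="top": arm.get_image("top")
  for t in("pin","ring_hinge","ring_bar"):
    for r in arm.tip_of(c,t)[:1]: print(c,t,np.round(r["p"],2),np.round(r["location"],4))
E
```

```text
time_s: 26.88
eef_pos: [0.4446, 0.1684, 0.2353]
eef_rot: [0.997, -0.081, 0.0, -0.0]
contact_force: [0.6, 0.0, 1.5]
gripper_width: 0.0031
gripper_force: 0.0
wrist pin 0.73 [0.5448 0.1521 0.1124]
wrist ring_hinge 0.66 [0.5152 0.1545 0.1224]
wrist ring_bar 0.81 [0.4727 0.1639 0.1783]
```

View pics/w7.png

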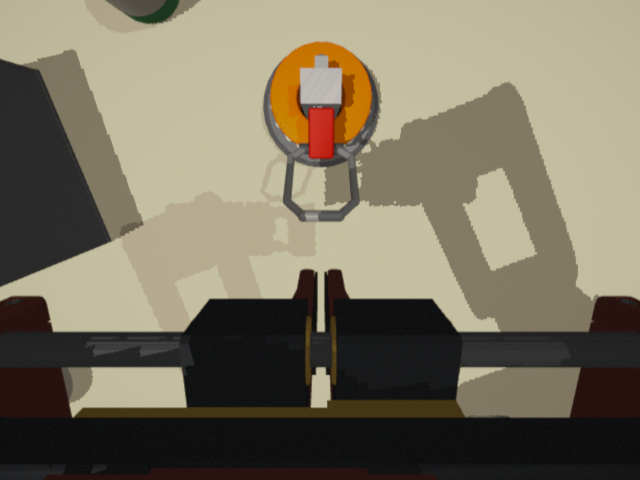

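Pin through (tip seen at (321,60)), head against spindle, ring bar at (320,216), fingers centred behind it. Descend and start pushing.

```bash
python3 -m inch '0 0 0 0 0 .03 0;0 0 0 0 0 .029 0;0 0 0 .008 0 0 0;0 0 0 0 0 0 0;0 0 0 0 0 0 0' && python3 ck.py 4 && python3 -m inch '0 0 0 .004 0 0 0;0 0 0 .004 0 0 0;0 0 0 0 0 0 0' && python3 ck.py 8 && python3 -m inch '0 0 0 .003 0 0 0;0 0 0 .003 0 0 0;0 0 0 0 0 0 0' && python3 ck.py 8 && python3 -m inch '0 0 0 .003 0 -.001 0;0 0 0 .003 0 -.001 0;0 0 0 0 0 0 0' && python3 ck.py 8
python3 - <<'E'
from h import *
arm.get_image("wrist")
for r in arm.tip_of("wrist","ring_bar")[:1]: print(r["p"],r["location"])
E
```

```text
time_s: 27.9
eef_pos: [0.4522, 0.1673, 0.1774]
eef_rot: [0.997, -0.081, 0.001, -0.0]
contact_force: [-0.1, -0.3, 0.1]
gripper_width: 0.0007
gripper_force: 0.0
F [-0.1337 -0.3088  0.1064]
time_s: 28.28
eef_pos: [0.4594, 0.1659, 0.1764]
eef_rot: [0.997, -0.081, 0.0, -0.0]
contact_force: [-0.6, -0.2, -0.2]
gripper_width: 0.0006
gripper_force: 0.0
F [-0.5701 -0.1667 -0.1849]
time_s: 28.65
eef_pos: [0.465, 0.1649, 0.1761]
eef_rot: [0.997, -0.081, -0.0, -0.0]
contact_force: [-1.9, 0.0, 1.2]
gripper_width: 0.0003
gripper_force: 0.8
F [-1.9404  0.0058  1.2459]
time_s: 29.02
eef_pos: [0.4716, 0.1639, 0.1784]
eef_rot: [0.997, -0.081, 0.001, -0.0]
contact_force: [-0.3, 0.5, -1.0]
gripper_width: 0.0005
gripper_force: 0.3
F [-0.3188  0.505  -1.0316]
0.92 [0.4892, 0.1616, 0.191]
```

```bash
python3 -m inch '0 0 0 .006 0 -.0035 0;0 0 0 .006 0 -.002 0' && python3 ck.py 12 && python3 -m inch '0 0 0 .006 0 -.0015 0;0 0 0 .006 0 -.001 0' && python3 ck.py 12 && python3 -m inch '0 0 0 .006 0 -.0005 0;0 0 0 .006 0 0 0;0 0 0 0 0 0 0' && python3 ck.py 12
python3 - <<'E'
from h import *
arm.get_image("wrist")
for t in("ring_bar","ring_hinge","pin"):
  for r in arm.tip_of("wrist",t)[:1]: print(t,r["p"],r["location"])
E
```

```text
time_s: 29.38
eef_pos: [0.4828, 0.1619, 0.1839]
eef_rot: [0.997, -0.081, -0.0, 0.0]
contact_force: [-2.0, -0.4, 2.3]
gripper_width: -0.0001
gripper_force: 1.3
F [-2.0147 -0.3843  2.2581]
time_s: 29.62
eef_pos: [0.4948, 0.1601, 0.1864]
eef_rot: [0.997, -0.081, -0.0, -0.0]
contact_force: [-3.0, 0.4, 2.1]
gripper_width: 0.0004
gripper_force: 1.6
F [-3.0162  0.3591  2.1388]
time_s: 30.0
eef_pos: [0.5069, 0.1581, 0.1866]
eef_rot: [0.997, -0.081, 0.0, -0.0]
contact_force: [-2.0, 0.6, 2.3]
gripper_width: 0.0005
gripper_force: 1.2
F [-1.9735  0.5768  2.3151]
ring_bar 0.86 [0.5261, 0.1563, 0.1973]
ring_hinge 0.93 [0.5128, 0.1534, 0.1216]
pin 0.95 [0.546, 0.1506, 0.1149]
```

```bash
python3 -m inch '0 0 0 .006 0 .0006 0;0 0 0 .006 0 .001 0' && python3 ck.py 12 && python3 -m inch '0 0 0 .006 0 .0014 0;0 0 0 .006 0 .002 0' && python3 ck.py 12 && python3 -m inch '0 0 0 .006 0 .003 0;0 0 0 .006 0 .003 0;0 0 0 0 0 0 0' && python3 ck.py 12
python3 - <<'E'
from h import *
cv2.imwrite("pics/w8.png",arm.get_image("wrist"))
for t in("ring_bar","ring_hinge","pin"):
  for r in arm.tip_of("wrist",t)[:1]: print(t,r["p"],r["location"])
E
```

```text
time_s: 30.45
eef_pos: [0.5185, 0.1562, 0.1851]
eef_rot: [0.997, -0.081, -0.0, -0.0]
contact_force: [-3.8, 0.5, 2.8]
gripper_width: 0.0001
gripper_force: 1.8
F [-3.7728  0.5328  2.8493]
time_s: 30.7
eef_pos: [0.5306, 0.1542, 0.1816]
eef_rot: [0.997, -0.081, 0.0, -0.0]
contact_force: [-3.4, -0.1, 1.9]
gripper_width: 0.001
gripper_force: 1.7
F [-3.3659 -0.133   1.913 ]
time_s: 31.08
eef_pos: [0.5425, 0.1522, 0.1752]
eef_rot: [0.997, -0.081, 0.0, -0.0]
contact_force: [-2.4, 0.2, 1.2]
gripper_width: 0.0003
gripper_force: 1.0
F [-2.385   0.1647  1.231 ]
ring_bar 0.86 [0.5597, 0.1499, 0.1866]
pin 0.92 [0.5443, 0.1516, 0.1158]
```

View pics/w8.png

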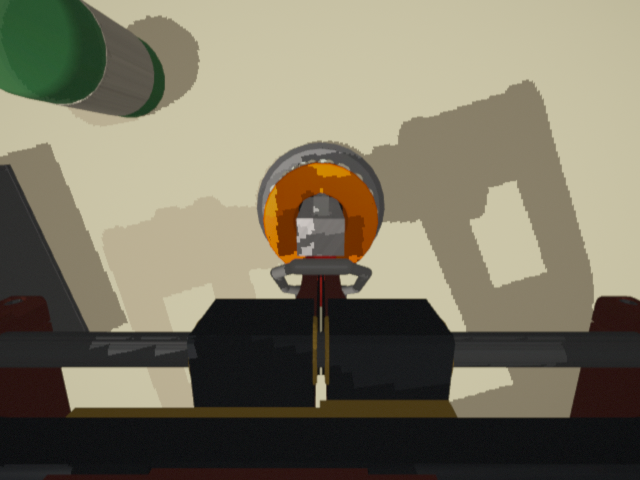

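The ring bar (row ~267) is being carried forward over the spindle by the fingers. Continue down the arc.

```bash
python3 -m inch '0 0 0 .006 0 .004 0;0 0 0 .006 0 .005 0' && python3 ck.py 14 && python3 -m inch '0 0 0 .004 0 .004 0;0 0 0 .004 0 .004 0' && python3 ck.py 14 && python3 -m inch '0 0 0 .004 0 .005 0;0 0 0 0 0 0 0;0 0 0 0 0 0 0' && python3 ck.py 14
python3 - <<'E'
from h import *
cv2.imwrite("pics/w9.png",arm.get_image("wrist"))
for t in("ring_bar","ring_hinge","pin"):
  for r in arm.tip_of("wrist",t)[:1]: print(t,r["p"],r["location"])
E
```

```text
time_s: 31.52
eef_pos: [0.5544, 0.1504, 0.1666]
eef_rot: [0.997, -0.081, 0.0, -0.0]
contact_force: [-2.2, 0.5, 1.4]
gripper_width: 0.0003
gripper_force: 1.0
F [-2.1846  0.4698  1.4354]
time_s: 31.78
eef_pos: [0.5622, 0.149, 0.1582]
eef_rot: [0.997, -0.081, 0.0, -0.0]
contact_force: [-0.8, -0.8, -0.2]
gripper_width: 0.0002
gripper_force: 0.6
F [-0.8072 -0.7863 -0.2496]
time_s: 32.15
eef_pos: [0.5658, 0.1485, 0.1538]
eef_rot: [0.997, -0.081, 0.0, -0.0]
contact_force: [0.6, 0.2, 1.2]
gripper_width: 0.0
gripper_force: 0.0
F [0.5766 0.2033 1.2143]
ring_bar 0.62 [0.5957, 0.1474, 0.1202]
pin 0.34 [0.7052, 0.3105, -0.0039]
```

Snapped shut (bar at z 0.120, level with the hinge). Retreat and inspect.

```bash
python3 -m inch '0 0 0 0 0 -.03 0;0 0 0 -.02 0 -.05 0;0 0 0 -.05 0 -.03 0;0 0 0 -.03 0 0 0;0 0 0 0 0 0 0;0 0 0 0 0 0 0'
python3 - <<'E'
from h import *
im=arm.get_image("wrist")
for t in("ring_bar","ring_hinge","pin"):
  for r in arm.tip_of("wrist",t)[:1]: print(t,r["p"],r["location"])
u,v=map(int,proj("wrist",[.555,.15,.12])); print(u,v); v=max(v,75)
cv2.imwrite("pics/w10.png",cv2.resize(im[v-75:v+75,u-100:u+100],None,fx=4,fy=4,interpolation=cv2.INTER_CUBIC))
E
```

```text
time_s: 33.1
eef_pos: [0.4678, 0.1646, 0.2638]
eef_rot: [0.997, -0.081, 0.001, -0.0]
contact_force: [0.4, -0.6, -0.6]
gripper_width: -0.0
gripper_force: 0.0
ring_bar 0.89 [0.5936, 0.1451, 0.1234]
ring_hinge 0.61 [0.5164, 0.1526, 0.1227]
pin 0.88 [0.5467, 0.1511, 0.1142]
318 132
```

View pics/w10.png

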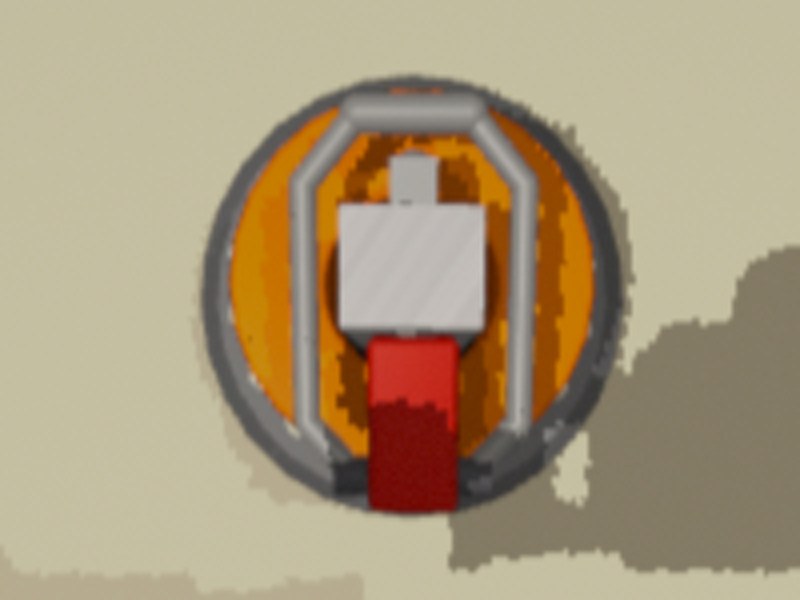

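Ring is shut round the spindle, pin tip inside it. There may be a ~1–2 mm gap at the shoulder (crop rows 328–338), so I'll gently press the head's back to make sure it is home.

```bash
python3 -m inch '0 0 0 0 0 .05 0;0 0 0 0 0 .05 0;0 0 0 0 0 .04 0;0 0 0 0 0 .01 0;0 0 0 .015 0 0 0;0 0 0 .013 0 0 0;0 0 0 0 0 0 0;0 0 0 0 0 0 0' && python3 ck.py 4 && python3 -m inch '0 0 0 .002 0 0 0;0 0 0 .002 0 0 0;0 0 0 0 0 0 0' && python3 ck.py 4 && python3 -m inch '0 0 0 .001 0 0 0;0 0 0 0 0 0 0' && python3 ck.py 4 && python3 -m inch '0 0 0 .001 0 0 0;0 0 0 0 0 0 0' && python3 ck.py 4 && python3 -m inch '0 0 0 .001 0 0 0;0 0 0 0 0 0 0' && python3 ck.py 4 && python3 -m inch '0 0 0 .001 0 0 0;0 0 0 0 0 0 0' && python3 ck.py 4 && python3 -m inch '0 0 0 .001 0 0 0;0 0 0 0 0 0 0' && python3 ck.py 4
```

```text
time_s: 34.3
eef_pos: [0.4953, 0.1601, 0.1145]
eef_rot: [0.997, -0.081, 0.001, -0.0]
contact_force: [-0.6, 0.1, 0.3]
gripper_width: 0.0004
gripper_force: 0.0
F [-0.575   0.106   0.2582]
time_s: 34.67
eef_pos: [0.4984, 0.1595, 0.1137]
eef_rot: [0.997, -0.081, -0.0, -0.0]
contact_force: [-1.1, 0.2, -0.6]
gripper_width: 0.0005
gripper_force: 0.1
F [-1.1497  0.2343 -0.6042]
time_s: 34.92
eef_pos: [0.4985, 0.1593, 0.1134]
eef_rot: [0.997, -0.081, -0.001, 0.0]
contact_force: [-3.5, 1.4, 2.5]
gripper_width: 0.0008
gripper_force: 1.7
F [-3.547   1.3524  2.5145]
```

```bash
python3 -m inch '0 0 0 .0007 0 -.0005 0;0 0 0 0 0 0 0;0 0 0 0 0 0 0'; python3 -m inch '0 0 0 -.003 0 0 0;0 0 0 -.02 0 0 0;0 0 0 -.01 0 -.05 0;0 0 0 0 0 -.06 0;0 0 0 .03 0 -.04 0;0 0 0 0 0 0 0;0 0 0 0 0 0 0'
python3 - <<'E'
from h import *
im=arm.get_image("wrist"); cv2.imwrite("pics/w11f.png",im)
im2=cv2.imread("pics/w11f.png").astype(int); b,g,r=im2[...,0],im2[...,1],im2[...,2]
for z in(.1353,.1313,.1313): pass
u,v=map(int,proj("wrist",[.5496,.1512,.1333])); print(u,v)
print(proj("wrist",[.5496,.1512,.1353]),proj("wrist",[.5496,.1512,.1313]))
for y in range(v-16,v+12): print(y,im2[y,u-4:u+8:3].tolist())
for t in("ring_bar","ring_hinge","pin"):
  for q in arm.tip_of("wrist",t)[:1]: print(t,q["p"],q["location"])
E
```

```text
time_s: 35.3
eef_pos: [0.4986, 0.1592, 0.1138]
eef_rot: [0.997, -0.081, -0.001, 0.0]
contact_force: [-5.7, 1.2, 2.0]
gripper_width: 0.0008
gripper_force: 2.6
time_s: 36.17
eef_pos: [0.4968, 0.1595, 0.2636]
eef_rot: [0.997, -0.081, -0.0, 0.0]
contact_force: [0.7, 0.4, -0.5]
gripper_width: 0.0004
gripper_force: 0.0
318 172
(np.float64(318.07417416066585), np.float64(172.71966514828526)) (np.float64(318.10024773303667), np.float64(172.48240903318072))
156 [[179, 184, 188], [182, 187, 192], [187, 191, 196], [181, 186, 191]]
157 [[146, 151, 155], [178, 182, 187], [184, 187, 193], [158, 163, 167]]
158 [[115, 118, 121], [148, 150, 155], [152, 155, 161], [134, 137, 141]]
159 [[111, 114, 117], [118, 120, 124], [116, 119, 123], [126, 129, 134]]
160 [[112, 113, 117], [112, 116, 119], [112, 115, 118], [119, 122, 125]]
161 [[111, 113, 117], [112, 115, 119], [111, 114, 117], [112, 115, 119]]
162 [[111, 113, 117], [113, 116, 119], [112, 115, 118], [112, 115, 119]]
163 [[112, 115, 118], [111, 114, 119], [111, 114, 117], [110, 113, 117]]
164 [[112, 115, 118], [111, 113, 117], [111, 115, 118], [110, 1
[... 690 characters left out ...]
, 78, 100], [77, 80, 103], [79, 82, 105]]
175 [[32, 32, 92], [29, 30, 89], [29, 29, 90], [31, 34, 92]]
176 [[9, 11, 104], [4, 12, 103], [8, 14, 104], [7, 12, 104]]
177 [[6, 8, 113], [5, 11, 114], [9, 13, 114], [6, 9, 115]]
178 [[8, 13, 116], [8, 12, 117], [5, 15, 118], [10, 15, 118]]
179 [[6, 11, 117], [2, 5, 116], [8, 13, 119], [5, 13, 118]]
180 [[4, 12, 117], [5, 9, 117], [5, 13, 118], [9, 14, 119]]
181 [[6, 10, 117], [7, 13, 118], [9, 16, 119], [9, 14, 119]]
182 [[8, 13, 117], [3, 8, 116], [6, 11, 117], [10, 16, 119]]
183 [[9, 10, 117], [5, 10, 117], [11, 13, 119], [3, 6, 117]]
ring_bar 0.74 [0.5907, 0.1455, 0.1251]
ring_hinge 0.65 [0.5153, 0.156, 0.1202]
pin 0.74 [0.5464, 0.1494, 0.1129]
```

Spindle edge passes straight into red (rows 173–175), no gap: shoulder home; ring level; robot clear. Handing in.

```bash
python3 -c "
from workcell import arm
print(arm.hand_in())"
```

```text
the job is handed in; nothing more can be done
None
```

The linchpin is through the spindle's cross-hole with its shoulder home, the ring has snapped shut level round the spindle, and the job was handed in at about 36 s with the robot clear of everything; I did not re-image the other shelf items at the end.

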